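# Gauge the dry block's clear well with the depth rod and set its stop ring

### The job

Take the depth rod out of the blue tube rack and slide it down a probe well of the dry-block heater, against the drag of the well's retaining springs, until you feel it bottom; the length of rod still standing out tells how deep the well is. One of the two wells still has a packing slug in it (less than 60 mm deep), so leave the rod standing on the bottom of the other one (more than 65 mm deep) and then slide the rod's brass stop ring down flush onto the block so that the depth can be read off. Press only as hard as it takes, never more than 25 N, and leave the dish and the bottle beside the work where they stand.

Things in the scene. Friction and masses are not known exactly. Their poses are not given: they have to be found in the camera images.
- dry_block: fixed dry-block heater, white casing 186 x 150 x 98 mm, sloping console at -x. Origin on its underside, midway between the probe wells (at x 0, y +26 and -26 mm); z up. Top face of its aluminium block 108 mm above the origin, x -20 to 56, y -56 to 56 mm. Row of three wider vial wells (17 mm) at x 36 mm, not for the rod; two hold vials with black caps, 18 mm above the face.
- well_a: a probe well, 12 mm bore; origin at its mouth: bore's axis, block's top face; z up. Depth hidden: one is 69-86 mm deep, the other, with a packing slug, 48-58 mm; which is which varies. Leaf springs 12-40 mm down clasp the rod: a click at 18-20 mm, then 3-9 N of drag; a released rod does not sink. At the bottom a sprung seat (5 N per mm, 1.5 mm) adds to it, then a hard stop.
- well_b: a probe well, 12 mm bore; origin at its mouth: bore's axis, block's top face; z up. Depth hidden: one is 69-86 mm deep, the other, with a packing slug, 48-58 mm; which is which varies. Leaf springs 12-40 mm down clasp the rod: a click at 18-20 mm, then 3-9 N of drag; a released rod does not sink. At the bottom a sprung seat (5 N per mm, 1.5 mm) adds to it, then a hard stop.
- depth_rod: loose steel depth rod, 150 mm long, about 0.12 kg, standing upright in a cell of the blue tube rack (fixed, 62 mm high; its capped tubes reach 108 mm). Origin at the centre of its lower end (the tip), z along the rod to its top. Stem 10 mm in diameter, a mark every 10 mm from the tip; last 4 mm taper to 7 mm; black grip head 14 mm in diameter from 116 to 150 mm.
- ring_slide (a joint): how far (m) the brass stop ring has been slid down the rod from just under the head. Ring 32 mm in diameter, 12 mm high, held on the stem by about 2 N of friction: it stays where it is pushed. At value q its underside is 102 mm - q from the tip. Starts at 0 to 0.008; limit 0.085.
- stop_ring: the brass stop ring on the depth rod; origin at the centre of its underside, z up the rod
- petri_a: round clear dish with lid, loose, 59 mm across and 13 mm high, origin under its centre; a bystander
- dropper_bottle: small amber dropper bottle with black cap, loose, 28 mm across and 67 mm high, origin under its centre; a bystander
Mind the look-alikes: they are no part of the job. There is more than one size of the depth_rod; the job needs the larger.

How it is judged:
On the way:
1. the rod is pressed onto the bottom of the deep probe well (tip more than 64 mm below the block's face) (z of depth_rod in the frame of dry_block below 0.044 m and horizontal distance between depth_rod and dry_block below 0.034 m and (contact force between depth_rod and well_a above 0.5 N or contact force between depth_rod and well_b above 0.5 N)), for 0.15 s.
At the end, for the whole second after the job is handed in: The depth rod stands by itself in the deep probe well, within 5 degrees of upright and at rest, tip touching the well's bottom more than 64 mm below the block's face, and the underside of its stop ring lies within 2 mm of the block's top face (z of depth_rod in the frame of dry_block below 0.044 m and horizontal distance between depth_rod and dry_block below 0.034 m and (contact force between depth_rod and well_a above 0.05 N or contact force between depth_rod and well_b above 0.05 N) and z of stop_ring in the frame of dry_block below 0.11 m and angle between the z axis of depth_rod and the z axis of dry_block, either way round below 0.09 rad and linear speed of depth_rod below 0.01 m/s).
It fails at once if the rod is pressed onto a well's bottom with more than 25 N (contact force between depth_rod and well_a above 25 N or contact force between depth_rod and well_b above 25 N).
It fails at once if the stop ring is pressed onto the heater with more than 25 N (contact force between stop_ring and dry_block above 25 N).
It fails at once if the dish or the dropper bottle is shifted by more than 20 mm (distance of any of petri_a, dropper_bottle from where it was at the start of the episode above 0.02 m).
It also fails if it takes over 58 s, if anything falls off the work surface, if the arm or the gripper's body presses on something with over 40 N, if the wrist force passes 120 N, or if a joint passes its speed limit or range.

### The arm

A 7-joint arm with a two-finger parallel gripper is mounted at the origin on a cart in front of the work surface, level with it; the furniture and walls round the work are solid. World frame = base frame: x ahead of the robot, y to its left, z up, the work surface at z = 0. Lengths are in m, angles in rad, forces in N, time in s.
With the tool pointing down it reaches from about 0.425 to 0.875 m from the base axis. Payload 4.7 kg.
Tool frame: the origin (TCP) lies midway between the tips of the shut fingers; the grasp point (between the pads) lies 19 mm behind it; z points along the fingers, y is the line along which they close (so a half turn about z gives the same grasp; the last joint's range is limited). The gripper opens to 87 mm and grips with 3 to 60 N. Pads are 19 mm wide; open, the fingers measure 117 mm over their backs; the gripper's body (75 mm by 190 mm) begins 51 mm behind the grasp point.
Start: joints at [1.124, 0.321, -0.07, 1.45, 0.023, 1.371, -0.057], TCP at [0.289, -0.582, 0.223] pointing down, gripper open.
Joint ranges: [-2.86, 2.86], [-0.3, 2.09], [-1.38, 1.24], [0.06, 2.45], [-1.56, 4.7], [0.09, 2.05], [-2.69, 2.69]. Speed limits (rad/s): [2.57, 2.57, 3.14, 3.14, 3.14, 3.14, 3.14].

### API

Orientations are given as a rotation vector (axis times angle).
In Python, from bench import ctrl gives the robot as it stands. The module is installed in compiled form; this text tells all that it offers.
- The arm moves only by the shell command python3 -m handwheel 'ROWS' [FORCE]. ROWS is JSON, a list of rows, each a list of 7 numbers: the finger opening in m, from 0 to 0.087, then the shift along the tool's x, y, z in m, then the turn, a rotation vector about the tool's x, y, z in degrees. A call has 1 to 12 rows; each row shifts and turns the commanded pose from where the row before left it, along the tool's axes as they then stand; what a row does not reach is not made up. A row lasts 1/8 s, in which the tool goes at most 62.5 mm and 10.7 degrees, less where a joint would pass 70% of its speed; a pose out of reach is approached as far as the arm can. A call is refused whole if a number of a shift passes 0.0625 or a number of a turn 10.7, either way. A call with a gripper value outside its range is refused whole. The fingers move at their own pace and stop on an object; FORCE is the grip in N (left out, the last holds). Time passes only in rows, so rows that do not move let the fingers close. It gives the time, the measured TCP pose, the force, the opening and the grip force at its end, in the units of the state.
- ctrl.get_state(): the state, without advancing time (a new reading comes with each control period).
- ctrl.get_image(name): name is "scene" or "side" or "wrist"; returns (picture, depth): 480x640x3 uint8, blue, green, red; 480x640 float32, m along the optical axis (not along the pixel's ray), 0 where there is no reading.
- ctrl.camera_info(name): a dict with "intrinsics" (3x3 intrinsics, pixels), "R" (3x3) and "t" (3): a world point X has camera coordinates R X + t. Camera axes: x right, y down, z forward; pixel columns grow to the right and rows downward; lengths in m; the calibration is good to about 2 mm. A picture is of the moment at which its call begins: read the wrist's pose just before it. camera_info takes no time and is no camera call; for the wrist camera it gives the pose at the moment of the call.
- ctrl.close_job(): hands the job in; it is judged then, once.
The state is a dict: "time": time; "joint_positions": joint angles; "qd": joint speeds; "joint_torque": joint torques, N m; "position": TCP position; "tool_rot": TCP orientation; "ft_force": force on the tool from outside, world axes, zero at the start; "torque": the same for the moment, N m; "grip_width": opening from 0.0 (shut) to 1.0 (fully open); "grip_force": force on a finger pad.
Only numpy, scipy, OpenCV 4.12 (cv2) and the standard library are available. Lean on these libraries where they do the work, as an engineer would, in place of code of your own. Each camera call takes 0.05 s, during which the arm holds its last target. There are 200 camera calls.

## Working session

There is one attempt and no reset: what is moved stays moved. The work goes in short steps, Python scripts to look and compute and a shell command to move; the robot and the scene stay as the last step left them, time stands still between calls to the robot, and variables do not carry over. Pictures are saved under pics/ and viewed, at most 10 in all, crops included, and the job is handed in when it is done.

```bash
mkdir -p pics; cat > h.py <<'E'
import numpy as np,cv2
from bench import ctrl
def cam(n):
    i=ctrl.camera_info(n); return np.array(i["intrinsics"]),np.array(i["R"]),np.array(i["t"])
def ray(n,u,v,c=None):
    K,R,t=c or cam(n); d=R.T@np.linalg.inv(K)@np.array([u,v,1.]); return -R.T@t,d
def onz(n,u,v,z,c=None):
    o,d=ray(n,u,v,c); return o+d*(z-o[2])/d[2]
def proj(n,X,c=None):
    K,R,t=c or cam(n); p=K@(R@np.array(X)+t); return p[:2]/p[2]
def cloud(n,dep,c=None):
    K,R,t=c or cam(n); v,u=np.mgrid[:480,:640]; 
    P=np.stack([(u-K[0,2])/K[0,0]*dep,(v-K[1,2])/K[1,1]*dep,dep],-1); return (P-t)@R
E
python3 - <<'E'
from h import *
for n in("scene","side"):
    im,d=ctrl.get_image(n); cv2.imwrite(f"pics/{n}0.png",im); np.save(n+"0.npy",d)
    o,_=ray(n,320,240); print(n,o.round(3),onz(n,320,240,0).round(3))
s=ctrl.get_state();print(s["time"],s["position"],s["tool_rot"],s["ft_force"])
E
```

```text
scene [0.069 0.782 0.632] [ 0.625 -0.111  0.   ]
side [-0.007  0.885  0.609] [ 0.644 -0.181  0.   ]
0.1 [ 0.28875525 -0.58178253  0.2215731 ] [-3.05695394e+00 -7.17142503e-01  7.92660310e-04] [-0.40705468 -0.2585264   0.42791731]
```

View pics/scene0.png

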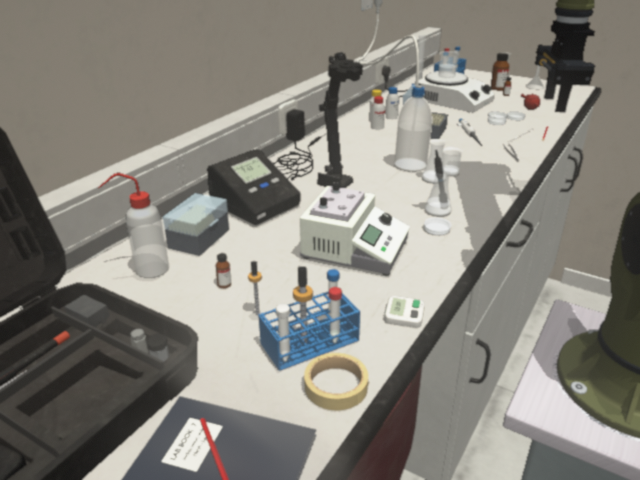

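View pics/side0.png

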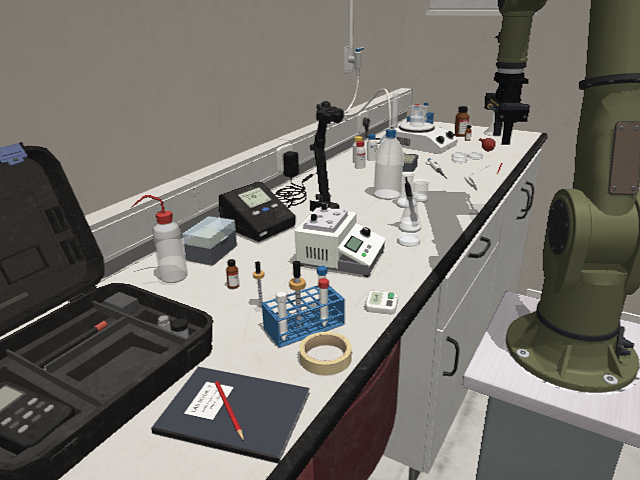

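The scene and side pictures show two ringed rods. One stands in the blue rack (scene 303,285; side 297,280). A thinner one stands free beside the rack (scene 255,285; side 259,280). The job calls for the one in the rack with the bigger head. The heater is at scene (340,220), with its console facing the robot. I'll enlarge these to confirm.

```bash
python3 - <<'E'
from h import *
a=cv2.imread("pics/scene0.png")[180:380,210:410]; b=cv2.imread("pics/side0.png")[190:390,210:410]
cv2.imwrite("pics/crop1.png",cv2.resize(np.hstack([a,b]),None,fx=2,fy=2,interpolation=cv2.INTER_CUBIC)[:, :])
for n,pts in (("scene",[(303,272),(303,294),(255,266),(255,277),(341,192),(335,275),(284,312),(437,228),(223,260),(340,205)]),("side",[(297,268),(297,283),(259,265),(259,273),(408,239),(232,268),(329,222)])):
    d=np.load(n+"0.npy"); P=cloud(n,d)
    for u,v in pts: print(n,u,v,P[v,u].round(3))
E
```

```text
scene 303 272 [0.467 0.191 0.148]
scene 303 294 [0.465 0.196 0.111]
scene 255 266 [0.58  0.166 0.106]
scene 255 277 [0.58  0.168 0.085]
scene 341 192 [ 0.592 -0.141  0.11 ]
scene 335 275 [0.451 0.123 0.108]
scene 284 312 [0.467 0.244 0.108]
scene 437 228 [ 0.42  -0.26   0.017]
scene 223 260 [0.685 0.128 0.061]
scene 340 205 [ 0.565 -0.089  0.11 ]
side 297 268 [0.47  0.189 0.141]
side 297 283 [0.469 0.193 0.111]
side 259 265 [0.582 0.162 0.105]
side 259 273 [0.581 0.166 0.088]
side 408 239 [ 0.429 -0.274  0.013]
side 232 268 [0.689 0.127 0.052]
side 329 222 [ 0.563 -0.092  0.105]
```

View pics/crop1.png

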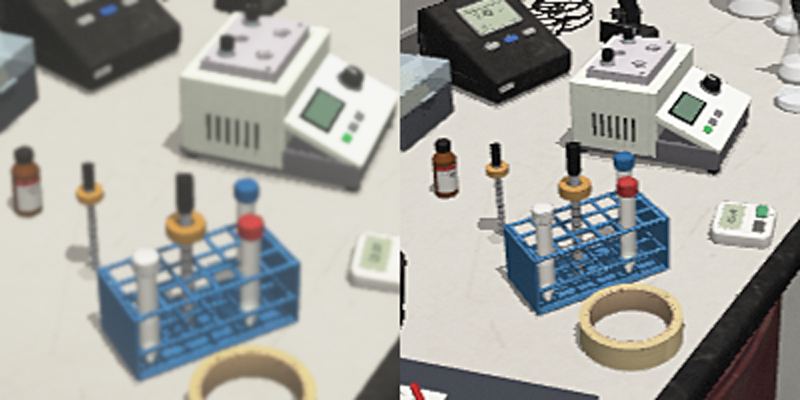

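The crop confirms it: the rack rod has a thicker stem, a larger head and a wider ring, while the free-standing one is shorter and thinner. Next I'll map the obstacles and estimate the heater pose.

```bash
python3 - <<'E'
from h import *
Q=np.concatenate([cloud(n,np.load(n+"0.npy"))[np.load(n+"0.npy")>0] for n in("scene","side")])
m=(Q[:,0]>.3)&(Q[:,0]<1)&(Q[:,1]>-.45)&(Q[:,1]<.35)&(Q[:,2]>.01)&(Q[:,2]<.6); Q=Q[m]
H=np.zeros((40,35)); 
np.maximum.at(H,(((Q[:,1]+.45)/.02).astype(int),((Q[:,0]-.3)/.02).astype(int)),Q[:,2]*100)
print("cols x .30.. step.02")
for i in range(39,-1,-1): print(f"{-.45+.02*i:5.2f} "+" ".join("%2d"%h if h>0 else " ." for h in H[i]))
m=(Q[:,2]>.100)&(Q[:,2]<.113)&(abs(Q[:,0]-.58)<.12)&(Q[:,1]<-.0)&(Q[:,1]>-.25)
T=Q[m]; r=cv2.minAreaRect(T[:,:2].astype(np.float32)); print(len(T),r,np.median(T[:,2]))
c=cam("wrist"); s=ctrl.get_state(); from scipy.spatial.transform import Rotation as R
RT=R.from_rotvec(s["tool_rot"]).as_matrix(); print("cam in tool",(RT.T@(-c[1].T@c[2]-s["position"])).round(3)); print((c[1]@RT).round(3)); print(c[0].round(1)); print(RT.round(3))
E
```

```text
cols x .30.. step.02
 0.33  .  .  1  1  1  1  1  .  .  .  .  .  .  6  4  6  6  6  6  4  4  4  6  6  6  6  .  6  8  8 15 20 22 35 33
 0.31  .  .  .  .  .  .  .  .  .  .  .  .  .  6  6  6  6  6  6  6  6  6  6  6  6  6  6  6 10 16 22 27 32 34 33
 0.29  .  .  .  .  .  .  .  .  .  .  .  .  .  .  6  6  6  6  6  6  6  6  6  6  6  6  6  . 10 15 21 27 32 32  .
 0.27  .  .  2  2  2  2  .  .  .  .  .  .  .  .  .  .  .  .  .  .  .  .  .  .  .  .  .  .  .  .  .  . 15 15  .
 0.25  .  2  2  .  .  2  2  .  6  6  .  .  .  .  .  .  .  .  .  .  .  .  .  .  .  .  .  .  .  .  .  . 15 15 15
 0.23  .  2  2  .  .  2  2  6 11 10  6  5  .  .  .  .  .  .  .  .  .  .  .  .  .  .  .  .  .  .  .  . 15 15 15
 0.21  .  2  2  .  1  2  2  6 11 10  6  6  .  .  .  .  .  .  .  .  .  .  .  .  .  .  .  .  .  .  .  . 15 15 15
 0.19  .  .  2  2  2  2  6 11 15 11  6  6  .  .  .  .  .  .  .  .  .  .  .  .  .  . 10 12 20 20  .  . 15 15 15
 0.17  .  .  .  .  .  .  6 11 15 14  6  .  .  8  8  .  .  .  .  .  .  .  .  .  . 13 16 21 21 20  .  . 15 15 15
 0.15  .  .  .  .  . 10 11 10 10  6  6  .  . 11 11  .  .  .  .  .  .  .  .  .  .
[... 3039 characters left out ...]
  .  .  .  .  .  .  9  .  .  .  .  .  .  .  .  .  .  .  1  9 23 23 22 18  .  1  3  2  2  2 15 15 15
-0.43  .  .  .  .  .  .  .  .  .  .  .  .  .  .  .  .  .  .  .  .  .  .  . 18 19  .  .  2  3  3  3  1 15 15 15
-0.45  .  .  .  .  .  .  .  .  .  .  .  .  .  .  .  .  .  .  .  .  .  .  .  .  .  .  .  1  2  2 11 11 15 15 15
1924 ((0.5763131976127625, -0.10519956797361374), (0.10685072839260101, 0.14819476008415222), 10.156646728515625) 0.10862758389446266
cam in tool [ 0.084 -0.001 -0.162]
[[-0.     1.     0.001]
 [-0.953 -0.    -0.302]
 [-0.302 -0.001  0.953]]
[[402.2   0.  316.4]
 [  0.  402.2 241.8]
 [  0.    0.    1. ]]
[[ 0.896  0.445 -0.001]
 [ 0.445 -0.896  0.001]
 [-0.    -0.002 -1.   ]]
```

```bash
python3 -m handwheel '[[0.087,0,0,-0.02,0,0,8.2],[0.087,0,0,0,0,0,8.2],[0.087,0.028,-0.043,0,0,0,0],[0.087,0.028,-0.043,0,0,0,0],[0.087,0.028,-0.043,0,0,0,0],[0.087,0.028,-0.043,0,0,0,0],[0.087,0.028,-0.043,0,0,0,0],[0.087,0.028,-0.043,0,0,0,0],[0.087,0.028,-0.043,0,0,0,0]]' 20
python3 -m handwheel '[[0.087,0.046,-0.03,0,0,0,0],[0.087,0.046,-0.03,0,0,0,0],[0.087,0.046,-0.03,0,0,0,0],[0.087,0.046,-0.03,0,0,0,0],[0.087,0,0,0,0,0,0],[0.087,0,0,0,0,0,0]]'
python3 - <<'E'
from h import *
c=cam("wrist");im,d=ctrl.get_image("wrist");cv2.imwrite("pics/w1.png",im);np.save("w1.npy",d)
np.savez("w1c.npz",K=c[0],R=c[1],t=c[2])
E
```

```text
time: 1.23
position: [0.43, -0.25, 0.2423]
tool_rot: [3.13, 0.274, -0.001]
ft_force: [0.8, -0.1, -1.1]
grip_width: 1.003
grip_force: 0.0
time: 1.98
position: [0.5895, -0.1022, 0.2418]
tool_rot: [3.129, 0.274, -0.003]
ft_force: [-1.0, -0.4, -0.7]
grip_width: 0.998
grip_force: 0.0
```

View pics/w1.png

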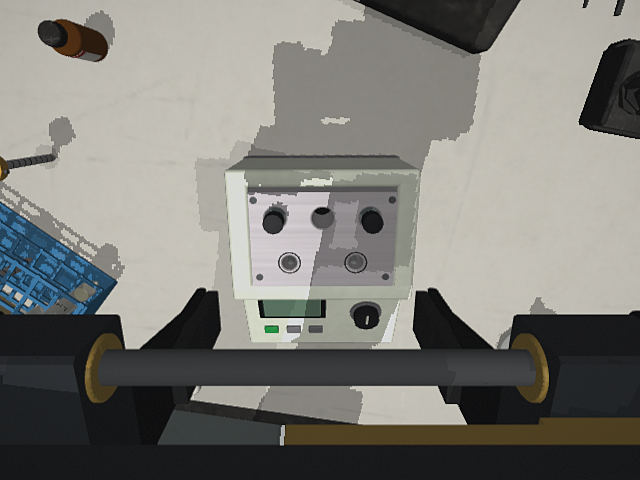

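The wrist picture shows the block from above: probe wells at about (289,262) and (355,262), and a row of vial wells with black caps at (273,221) and (372,221) and an open one at (322,217). I'll refine the well positions.

```bash
python3 - <<'E'
from h import *
z=np.load("w1c.npz");c=(z["K"],z["R"],z["t"])
im=cv2.imread("pics/w1.png");g=cv2.cvtColor(im,cv2.COLOR_BGR2GRAY)
up=cv2.resize(g[235:290,260:385],None,fx=6,fy=6,interpolation=cv2.INTER_CUBIC)
C=cv2.HoughCircles(up,cv2.HOUGH_GRADIENT,1.5,200,param1=120,param2=30,minRadius=35,maxRadius=90);print(C)
ctr=[]
for u0,v0 in((289,262),(355,262)):
    p=g[v0-16:v0+17,u0-16:u0+17].astype(float); bg=np.median(np.r_[p[0],p[-1],p[:,0],p[:,-1]])
    w=(abs(p-bg)>35).astype(np.uint8); cs,_=cv2.findContours(w,cv2.RETR_EXTERNAL,cv2.CHAIN_APPROX_NONE)
    k=max(cs,key=cv2.contourArea); e=cv2.fitEllipse(k); u,v=e[0][0]+u0-16,e[0][1]+v0-16
    P=onz("wrist",u,v,.108,c); ctr.append(P); print(u,v,e,P.round(4))
a,b=ctr; d=a-b; print("dist",np.linalg.norm(d),"yaw",np.degrees(np.arctan2(-d[0],d[1])),(a+b)/2)
P=cloud("wrist",np.load("w1.npy"),c); print(P[240,320],P[262,322],P[262,289],P[262,355], P[221,273])
for u,v in((253,200),(392,199),(260,277),(385,277)): print(onz("wrist",u,v,.108,c).round(4))
E
```

```text
[[[575.25     168.75      60.199997]
  [174.75     168.75      68.15    ]]]
289.1459770202637 262.27013778686523 ((16.145977020263672, 16.270137786865234), (21.039379119873047, 22.453750610351562), 97.95565032958984) [ 0.5587 -0.085   0.108 ]
355.27540397644043 262.0550193786621 ((16.27540397644043, 16.05501937866211), (20.821781158447266, 22.786222457885742), 87.08522033691406) [ 0.5679 -0.136   0.108 ]
dist 0.05179124393035129 yaw 10.192363624279283 [ 0.56330447 -0.11052091  0.108     ]
[ 0.58061818 -0.10567946  0.10703441] [ 0.56276595 -0.11047675  0.10624606] [ 0.55369891 -0.08478759  0.09433667] [ 0.56329614 -0.13794252  0.09494211] [ 0.59443704 -0.06899888  0.12536967]
[ 0.603  -0.0509  0.108 ]
[ 0.6217 -0.1528  0.108 ]
[ 0.5424 -0.0642  0.108 ]
[ 0.5596 -0.1618  0.108 ]
```

```bash
python3 -m handwheel '[[0.087,-0.0117,-0.0515,0,0,0,0],[0.087,-0.0117,-0.0515,0,0,0,0],[0.087,-0.0117,-0.0515,0,0,0,0],[0.087,-0.0117,-0.0515,0,0,0,0],[0.087,-0.0117,-0.0515,0,0,0,0],[0.087,-0.0117,-0.0515,0,0,0,0],[0.087,0,0,0,0,0,0],[0.087,0,0,0,0,0,0],[0.087,0,0,0,0,0,0]]'
python3 - <<'E'
from h import *
c=cam("wrist");im,d=ctrl.get_image("wrist");cv2.imwrite("pics/w2.png",im);np.save("w2.npy",d)
np.savez("w2c.npz",K=c[0],R=c[1],t=c[2])
P=cloud("wrist",d,c); m=(P[...,2]>.12)&(abs(P[...,0]-.467)<.03)&(abs(P[...,1]-.19)<.03)&(d>0)
print(m.sum(),P[m].max(0),np.argwhere(m).mean(0)); t=m&(P[...,2]>np.percentile(P[m][:,2],95)-.003)
print("top",P[t].mean(0),np.argwhere(t).mean(0)[::-1],np.argwhere(t).min(0),np.argwhere(t).max(0))
E
```

```text
time: 3.15
position: [0.4681, 0.1882, 0.2424]
tool_rot: [3.129, 0.268, -0.0]
ft_force: [-0.4, -0.2, 0.3]
grip_width: 0.997
grip_force: 0.0
18305 [0.49699949 0.219998   0.35327236] [432.58475826 316.62327233]
top [0.49265422 0.19479309 0.35025258] [307.21249048 470.65327494] [456 155] [479 492]
```

View pics/w2.png

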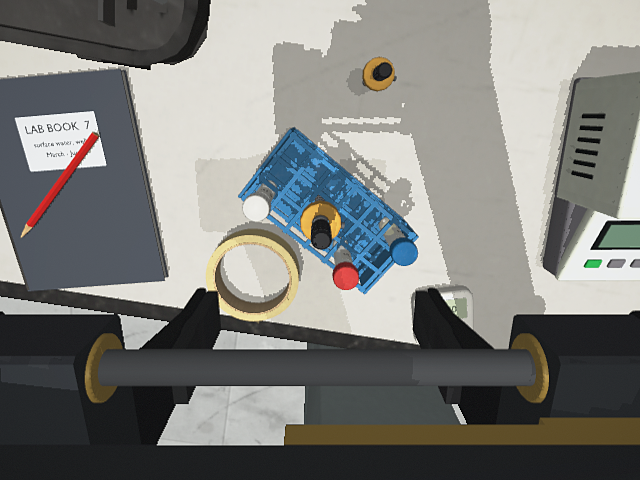

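The rack rod's black head is at about (321,235), with its top at (321,241) and its ring at (321,222). The small free-standing rod is at (380,72), which is not the one. Now the head axis.

```bash
python3 - <<'E'
from h import *
z=np.load("w2c.npz");c=(z["K"],z["R"],z["t"]);d=np.load("w2.npy");P=cloud("wrist",d,c)
s=np.zeros(d.shape,bool); s[190:265,295:350]=1
m=s&(P[...,2]>.115)&(P[...,2]<.2); zt=np.percentile(P[m][:,2],95); print("ztop",zt)
t=m&(P[...,2]>zt-.004); print("top px",np.argwhere(t).mean(0)[::-1],t.sum(),P[t].mean(0), P[t][:,:2].min(0),P[t][:,:2].max(0))
x,y,w,h=cv2.boundingRect(t.astype(np.uint8));print(x,y,w,h,onz("wrist",x+w/2-.5,y+h/2-.5,zt,c))
im=cv2.imread("pics/w2.png");hsv=cv2.cvtColor(im,cv2.COLOR_BGR2HSV)
r=s&(hsv[...,0]>10)&(hsv[...,0]<28)&(hsv[...,1]>120); k=cv2.findContours(r.astype(np.uint8),0,1)[0]; k=max(k,key=cv2.contourArea)
cc,rr=cv2.minEnclosingCircle(k); zr=np.percentile(P[r&(d>0)][:,2],80); print("ring",cc,rr,zr,onz("wrist",*cc,zr-.002,c))
E
```

```text
ztop 0.15181437382815488
top px [320.98837209 238.4622093 ] 344 [0.47341634 0.18684524 0.14970618] [0.46610101 0.17979536] [0.48027567 0.19374894]
311 228 21 22 [0.47404649 0.18697162 0.15181437]
ring (320.3725280761719, 221.31027221679688) 20.77572250366211 0.10913776930627259 [0.47397708 0.1869562  0.10713777]
```

```bash
python3 -m handwheel '[[0.087,0.0055,0.0023,0.03,0,0,0],[0.087,0,0,0.05,0,0,0],[0.087,0,0,0.03,0,0,0],[0.087,0,0,0.0124,0,0,0],[0.087,0,0,0,0,0,0],[0.03,0,0,0,0,0,0],[0.0,0,0,0,0,0,0],[0.0,0,0,0,0,0,0],[0.0,0,0,0,0,0,0],[0.0,0,0,0,0,0,0],[0.0,0,0,0,0,0,0]]' 45
```

```text
time: 4.58
position: [0.4731, 0.1891, 0.1201]
tool_rot: [3.13, 0.274, -0.0]
ft_force: [-0.4, 1.0, -0.5]
grip_width: 0.401
grip_force: 0.0
```

```bash
python3 -m handwheel '[[0.0,0,0,0,0,0,0],[0.0,0,0,0,0,0,0],[0.0,0,0,0,0,0,0],[0.0,0,0,0,0,0,0],[0.0,0,0,0,0,0,0]]'; python3 - <<'E'
from bench import ctrl
for i in range(3): s=ctrl.get_state();print(s["time"],s["position"].round(4) if hasattr(s["position"],"round") else s["position"])
E
```

```text
time: 5.2
position: [0.4731, 0.1891, 0.1201]
tool_rot: [3.129, 0.274, -0.0]
ft_force: [-0.5, -0.8, -0.6]
grip_width: 0.148
grip_force: 45.0
5.2 [0.4731 0.1891 0.1201]
5.2 [0.4731 0.1891 0.1201]
5.2 [0.4731 0.1891 0.1201]
```

```bash
python3 -m handwheel '[[0.0,0,0,-0.02,0,0,0],[0.0,0,0,-0.035,0,0,0],[0.0,0,0,-0.05,0,0,0],[0.0,0,0,-0.05,0,0,0],[0.0,0,0,0,0,0,0],[0,0,0,0,0,0,0]]'
```

```text
time: 5.95
position: [0.4726, 0.189, 0.2742]
tool_rot: [3.129, 0.274, -0.002]
ft_force: [0.1, -0.8, -1.4]
grip_width: 0.144
grip_force: 45.0
```

```bash
python3 -m handwheel '[[0.0,0.0062,0.0475,0,0,0,0],[0.0,0.0062,0.0475,0,0,0,0],[0.0,0.0062,0.0475,0,0,0,0],[0.0,0.0062,0.0475,0,0,0,0],[0.0,0.0062,0.0475,0,0,0,0],[0.0,0.0062,0.0475,0,0,0,0],[0.0,0,0,0,0,0,0],[0,0,0,0,0,0,0],[0,0,0,0,0,0,0]]'
python3 - <<'E'
from h import *
s=ctrl.get_state();print(s["position"],s["tool_rot"])
c=cam("wrist");np.savez("w3c.npz",K=c[0],R=c[1],t=c[2])
for n in("wrist","side","scene"):
    im,d=ctrl.get_image(n);cv2.imwrite(f"pics/{n}3.png",im);np.save(f"{n}3.npy",d)
w=cv2.imread("pics/wrist3.png")[170:410,240:400]
X=s["position"];crops=[]
for n in("side","scene"):
    u,v=proj(n,X).astype(int); print(n,u,v); im=cv2.imread(f"pics/{n}3.png"); crops.append(cv2.resize(im[v-20:v+100,u-40:u+40],None,fx=4,fy=4))
w=cv2.resize(w,(320,480))
o=np.hstack(crops+[w]);cv2.imwrite("pics/c3.png",cv2.resize(o,(800,int(o.shape[0]*800/o.shape[1]))))
E
```

```text
time: 7.08
position: [0.5588, -0.0832, 0.2745]
tool_rot: [-3.129, -0.278, 0.002]
ft_force: [0.3, 0.1, -1.4]
grip_width: 0.144
grip_force: 45.0
[ 0.55883941 -0.08320119  0.27445243] [-3.12855504e+00 -2.77949512e-01  1.81756727e-03]
side 327 155
scene 342 126
```

View pics/c3.png

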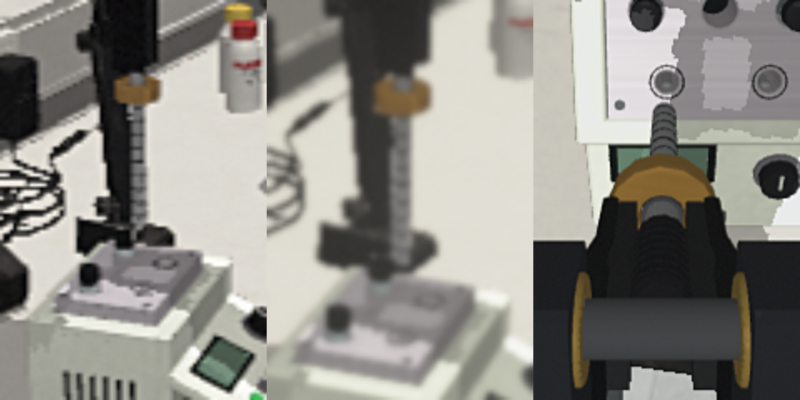

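The crops show the rod hanging upright in the fingers, tip just above the block and close over the left probe well. Next I'll measure its axis against the well.

```bash
python3 - <<'E'
from h import *
from scipy.spatial.transform import Rotation as Ro
pos=np.array([0.55884,-0.0832,0.27445]);RT=Ro.from_rotvec([-3.12856,-.27795,.00182]).as_matrix();print(RT.round(4))
for n in("wrist","side","scene"):
    d=np.load(n+"3.npy");c=None
    if n=="wrist": z=np.load("w3c.npz");c=(z["K"],z["R"],z["t"])
    P=cloud(n,d,c); C=-cam(n)[1].T@cam(n)[2] if c is None else -c[1].T@c[2]
    h=C[:2]-pos[:2];h/=np.linalg.norm(h);l=np.array([-h[1],h[0]])
    q=(P[...,:2]-pos[:2]); m=(np.hypot(q[...,0],q[...,1])<.014)&(P[...,2]>.13)&(P[...,2]<.27)&(d>0)
    print(n,"zmin",P[m][:,2].min())
    for a in np.arange(.14,.27,.015):
        k=m&(P[...,2]>=a)&(P[...,2]<a+.015)
        if k.sum()<6: continue
        L=q[k]@l; Hh=q[k]@h
        ctr=l*(L.min()+L.max())/2+h*(np.percentile(Hh,90)-.005)
        print("%.3f n%d lat[%.4f %.4f] ctr world %s"%(a,k.sum(),L.min(),L.max(),(pos[:2]+ctr).round(4)))
# tip from wrist image
z=np.load("w3c.npz");c=(z["K"],z["R"],z["t"]); print("proj tip expected px",proj("wrist",pos+RT@[0,0,.1175],c),"well",proj("wrist",[.5587,-.085,.108],c))
E
```

```text
[[ 9.843e-01  1.763e-01 -1.200e-03]
 [ 1.763e-01 -9.843e-01  6.000e-04]
 [-1.100e-03 -8.000e-04 -1.000e+00]]
wrist zmin 0.1599358619051529
0.155 n55 lat[-0.0050 0.0048] ctr world [ 0.5582 -0.0834]
0.170 n91 lat[-0.0049 0.0047] ctr world [ 0.5582 -0.0834]
0.185 n113 lat[-0.0047 0.0050] ctr world [ 0.5582 -0.0831]
0.200 n129 lat[-0.0049 0.0049] ctr world [ 0.5582 -0.0833]
0.215 n65 lat[-0.0041 0.0047] ctr world [ 0.5584 -0.083 ]
0.245 n23 lat[-0.0059 0.0069] ctr world [ 0.5578 -0.0829]
0.260 n1025 lat[-0.0127 0.0128] ctr world [ 0.5655 -0.0819]
side zmin 0.1591295254530352
0.155 n16 lat[-0.0029 0.0042] ctr world [ 0.5588 -0.0843]
0.170 n25 lat[-0.0028 0.0044] ctr world [ 0.5587 -0.0845]
0.185 n23 lat[-0.0026 0.0046] ctr world [ 0.5576 -0.0831]
0.200 n25 lat[-0.0023 0.0048] ctr world [ 0.5583 -0.0847]
0.215 n25 lat[-0.0021 0.0050] ctr world [ 0.5574 -0.0836]
0.230 n28 lat[-0.0040 0.0051] ctr world [ 0.5582 -0.0831]
0.245 n25 lat[-0.0128 0.0097] ctr world [ 0.5561 -0.0754]
0.260 n44 lat[-0.0127 0.0122] ctr world [ 0.5565 -0.0786]
scene zmin 0.15961809844318703
0.155 n23 lat[-0.0028 0.0068] ctr world [ 0.5571 -0.0842]
0.170 n44 lat[-0.0029 0.0067] ctr world [ 0.5574 -0.0845]
0.185 n42 lat[-0.0031 0.0065] ctr world [ 0.5573 -0.0838]
0.200 n47 lat[-0.0033 0.0062] ctr world [ 0.557  -0.0829]
0.215 n42 lat[-0.0035 0.0060] ctr world [ 0.5573 -0.0829]
0.230 n42 lat[-0.0036 0.0057] ctr world [ 0.5575 -0.0829]
0.245 n15 lat[-0.0130 0.0107] ctr world [ 0.5574 -0.0784]
0.260 n64 lat[-0.0131 0.0123] ctr world [ 0.5566 -0.0785]
proj tip expected px [317.67800547 235.07919261] well [319.79705243 218.69964304]
```

```bash
python3 - <<'E'
from h import *
z=np.load("w3c.npz");c=(z["K"],z["R"],z["t"]);g=cv2.imread("pics/wrist3.png",0)
for X in([.5587,-.085,.108],[.5679,-.136,.108]):
    u0,v0=proj("wrist",X,c).round().astype(int)
    p=g[v0-14:v0+15,u0-14:u0+15].astype(float);bg=np.median(np.r_[p[0],p[:,0],p[:,-1]])
    w=(abs(p-bg)>35).astype(np.uint8); ks=cv2.findContours(w,0,1)[0];k=max(ks,key=cv2.contourArea);e=cv2.fitEllipse(k)
    u,v=e[0][0]+u0-14,e[0][1]+v0-14;print(u,v,e[1],onz("wrist",u,v,.108,c).round(4))
E
```

```text
323.65996170043945 219.6216697692871 (27.090702056884766, 28.85148048400879) [ 0.5585 -0.0883  0.108 ]
381.4123058319092 218.81237697601318 (19.930540084838867, 21.188337326049805) [ 0.5677 -0.136   0.108 ]
```

```bash
python3 -m handwheel '[[0,0,0.0016,0.02,0,0,0],[0,0,0,0.02,0,0,0],[0,0,0,0.006,0,0,0],[0,0,0,0,0,0,0],[0,0,0,0,0,0,0]]'; python3 -m handwheel '[[0,0,0,0.0015,0,0,0],[0,0,0,0.0015,0,0,0],[0,0,0,0.0015,0,0,0],[0,0,0,0,0,0,0]]'; python3 -m handwheel '[[0,0,0,0.0015,0,0,0],[0,0,0,0.0015,0,0,0],[0,0,0,0,0,0,0]]'
```

```text
time: 7.85
position: [0.5601, -0.0865, 0.2302]
tool_rot: [3.129, 0.274, 0.002]
ft_force: [0.2, -0.1, -1.3]
grip_width: 0.147
grip_force: 45.0
time: 8.35
position: [0.5594, -0.0866, 0.2244]
tool_rot: [-3.13, -0.274, 0.001]
ft_force: [0.5, -0.3, -1.0]
grip_width: 0.146
grip_force: 45.0
time: 8.72
position: [0.5595, -0.0864, 0.2215]
tool_rot: [-3.129, -0.274, 0.0]
ft_force: [0.1, 0.0, -1.2]
grip_width: 0.147
grip_force: 45.0
```

```bash
python3 - <<'E'
from h import *
s=ctrl.get_state();c=cam("wrist");im,d=ctrl.get_image("wrist");cv2.imwrite("pics/w4.png",im);g=cv2.cvtColor(im,6)
pos=np.array(s["position"]);print(pos,s["ft_force"])
P=cloud("wrist",d,c);C=-c[1].T@c[2];h=C[:2]-pos[:2];h/=np.linalg.norm(h);l=np.array([-h[1],h[0]]);q=P[...,:2]-pos[:2]
m=(np.hypot(q[...,0],q[...,1])<.014)&(d>0)
for a in np.arange(.109,.17,.012):
    k=m&(P[...,2]>=a)&(P[...,2]<a+.012);L=q[k]@l;Hh=q[k]@h
    if k.sum()>6: print("%.3f %d"%(a,k.sum()),L.min().round(4),L.max().round(4),(pos[:2]+l*(L.min()+L.max())/2+h*(np.percentile(Hh,90)-.005)).round(4))
u0,v0=proj("wrist",[.5677,-.136,.108],c).round().astype(int)
p=g[v0-18:v0+19,u0-18:u0+19].astype(float);bg=np.median(np.r_[p[0],p[:,0],p[:,-1]])
k=max(cv2.findContours((abs(p-bg)>35).astype(np.uint8),0,1)[0],key=cv2.contourArea);e=cv2.fitEllipse(k)
print(e,onz("wrist",e[0][0]+u0-18,e[0][1]+v0-18,.108,c).round(4))
u,v=proj("wrist",[.5586,-.0849,.108],c).astype(int);print(u,v);cv2.imwrite("pics/c4.png",cv2.resize(im[v-60:v+60,u-60:u+100],None,fx=5,fy=5))
E
```

```text
[ 0.5594533  -0.08639118  0.22148535] [ 0.06482205  0.04068228 -1.17987236]
0.109 66 -0.0066 0.0048 [ 0.559  -0.0874]
0.121 72 -0.0049 0.0051 [ 0.5589 -0.0864]
0.133 94 -0.0047 0.0051 [ 0.5588 -0.0863]
0.145 102 -0.0044 0.0054 [ 0.5588 -0.086 ]
0.157 103 -0.0042 0.0053 [ 0.5587 -0.086 ]
0.169 7 -0.0017 0.0022 [ 0.5591 -0.0862]
((18.149240493774414, 18.212265014648438), (23.353986740112305, 24.874893188476562), 62.395851135253906) [ 0.5678 -0.136   0.108 ]
315 237
```

View pics/c4.png

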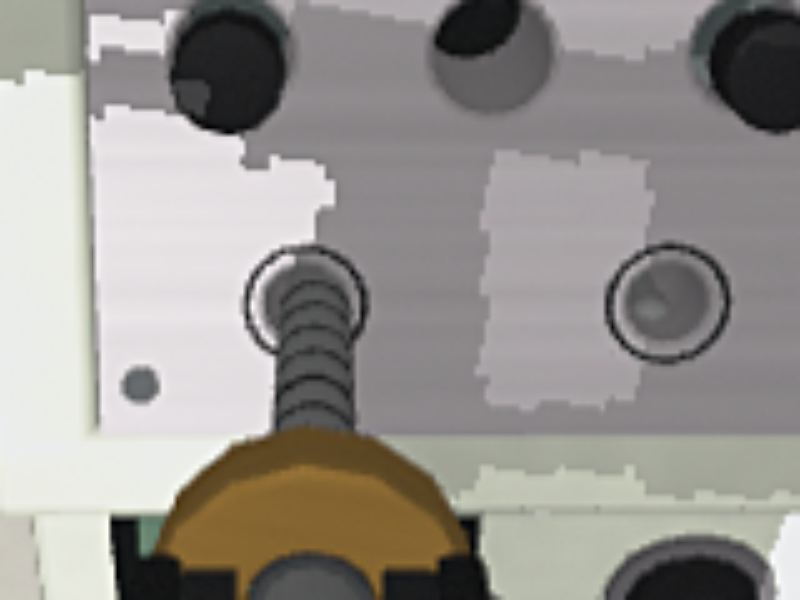

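The crop shows the rod entering the left well (ring mark centred at crop 307,303) about 1.2 mm to the right. I'll shift it back and continue.

```bash
python3 -m handwheel '[[0,0,-0.0013,0,0,0,0],[0,0,0,0,0,0,0],[0,0,0,0,0,0,0]]'; python3 -m handwheel '[[0,0,0,0.0015,0,0,0],[0,0,0,0.0015,0,0,0],[0,0,0,0.0015,0,0,0],[0,0,0,0,0,0,0]]'
```

```text
time: 9.15
position: [0.5593, -0.0854, 0.2217]
tool_rot: [3.129, 0.274, 0.0]
ft_force: [0.5, -0.3, -1.4]
grip_width: 0.148
grip_force: 45.0
time: 9.65
position: [0.5592, -0.0853, 0.2169]
tool_rot: [3.13, 0.274, -0.001]
ft_force: [-0.2, -0.5, 0.1]
grip_width: 0.142
grip_force: 45.0
```

```bash
for i in 1; do python3 -m handwheel '[[0,0,0,0.002,0,0,0],[0,0,0,0.002,0,0,0],[0,0,0,0.002,0,0,0],[0,0,0,0,0,0,0]]'; done; python3 -m handwheel '[[0,0,0,0.002,0,0,0],[0,0,0,0.002,0,0,0],[0,0,0,0.002,0,0,0],[0,0,0,0,0,0,0]]';python3 -m handwheel '[[0,0,0,0.002,0,0,0],[0,0,0,0.002,0,0,0],[0,0,0,0.002,0,0,0],[0,0,0,0,0,0,0]]'
```

```text
time: 10.15
position: [0.5591, -0.0853, 0.2109]
tool_rot: [-3.13, -0.274, 0.001]
ft_force: [-0.7, 0.3, -0.8]
grip_width: 0.144
grip_force: 45.0
time: 10.65
position: [0.5598, -0.0854, 0.2061]
tool_rot: [3.129, 0.274, 0.002]
ft_force: [-0.6, -0.0, 3.3]
grip_width: 0.15
grip_force: 45.0
time: 11.15
position: [0.5589, -0.0854, 0.1983]
tool_rot: [-3.129, -0.274, 0.002]
ft_force: [-0.2, 0.5, 0.0]
grip_width: 0.148
grip_force: 45.0
```

```bash
python3 -m handwheel '[[0,0,0,0.003,0,0,0],[0,0,0,0.003,0,0,0],[0,0,0,0.003,0,0,0],[0,0,0,0.003,0,0,0]]'; python3 -m handwheel '[[0,0,0,0.002,0,0,0],[0,0,0,0.002,0,0,0],[0,0,0,0.001,0,0,0]]'
```

```text
time: 11.65
position: [0.5599, -0.0854, 0.1879]
tool_rot: [3.129, 0.274, 0.002]
ft_force: [-0.5, -0.7, 6.2]
grip_width: 0.145
grip_force: 45.0
time: 12.02
position: [0.5598, -0.0854, 0.1829]
tool_rot: [3.129, 0.274, 0.002]
ft_force: [-0.5, -0.4, 5.5]
grip_width: 0.15
grip_force: 45.0
```

```bash
python3 -m handwheel '[[0,0,0,0.001,0,0,0],[0,0,0,0.001,0,0,0]]';python3 -m handwheel '[[0,0,0,0.001,0,0,0],[0,0,0,0.001,0,0,0]]'
```

```text
time: 12.28
position: [0.5598, -0.0854, 0.1809]
tool_rot: [3.129, 0.274, 0.002]
ft_force: [-0.3, 0.2, 6.1]
grip_width: 0.145
grip_force: 45.0
time: 12.52
position: [0.5598, -0.0854, 0.1789]
tool_rot: [3.129, 0.274, 0.002]
ft_force: [-0.8, -1.0, 5.7]
grip_width: 0.148
grip_force: 45.0
```

```bash
python3 -m handwheel '[[0,0,0,0.0008,0,0,0],[0,0,0,0.0007,0,0,0]]'
```

```text
time: 12.78
position: [0.5598, -0.0854, 0.1774]
tool_rot: [3.129, 0.274, 0.002]
ft_force: [0.0, -0.1, 6.0]
grip_width: 0.146
grip_force: 45.0
```

```bash
python3 -m handwheel '[[0,0,0,0.0008,0,0,0],[0,0,0,0.0007,0,0,0]]'
```

```text
time: 13.02
position: [0.5598, -0.0854, 0.1759]
tool_rot: [3.129, 0.274, 0.002]
ft_force: [-0.8, -0.3, 6.6]
grip_width: 0.142
grip_force: 45.0
```

```bash
python3 -m handwheel '[[0,0,0,0.0008,0,0,0],[0,0,0,0.0007,0,0,0]]'
```

```text
time: 13.28
position: [0.5599, -0.0854, 0.1746]
tool_rot: [3.129, 0.274, 0.002]
ft_force: [-1.1, -0.6, 7.8]
grip_width: 0.152
grip_force: 45.0
```

```bash
python3 -m handwheel '[[0,0,0,0.0006,0,0,0]]'
```

```text
time: 13.4
position: [0.5601, -0.0854, 0.1743]
tool_rot: [3.129, 0.274, 0.003]
ft_force: [-0.9, -0.4, 8.6]
grip_width: 0.14
grip_force: 45.0
```

```bash
python3 -m handwheel '[[0,0,0,0.0006,0,0,0]]'
```

```text
time: 13.52
position: [0.5603, -0.0854, 0.1741]
tool_rot: [3.129, 0.274, 0.004]
ft_force: [-1.7, -0.1, 11.0]
grip_width: 0.141
grip_force: 45.0
```

The force climbs steeply at about 51 mm depth, so the left well has the slug. I'll pull out and go to the right well.

```bash
python3 -m handwheel '[[0,0,0,-0.006,0,0,0],[0,0,0,-0.01,0,0,0],[0,0,0,-0.01,0,0,0],[0,0,0,-0.01,0,0,0],[0,0,0,-0.01,0,0,0],[0,0,0,-0.012,0,0,0],[0,0,0,-0.01,0,0,0],[0,0,0,0,0,0,0]]'; python3 -m handwheel '[[0,0,0.026,0,0,0,0],[0,0,0.026,0,0,0,0],[0,0,0,0,0,0,0],[0,0,0,0,0,0,0],[0,0,0,0,0,0,0]]'
cat > m.py <<'E'
from h import *
s=ctrl.get_state();c=cam("wrist");im,d=ctrl.get_image("wrist")
pos=np.array(s["position"]);print(pos,s["ft_force"])
P=cloud("wrist",d,c);C=-c[1].T@c[2];h=C[:2]-pos[:2];h/=np.linalg.norm(h);l=np.array([-h[1],h[0]]);q=P[...,:2]-pos[:2]
m=(np.hypot(q[...,0],q[...,1])<.014)&(d>0)&(P[...,2]>.111)
print("zmin",P[m][:,2].min())
for a in np.arange(.112,.19,.012):
    k=m&(P[...,2]>=a)&(P[...,2]<a+.012);L=q[k]@l;Hh=q[k]@h
    if k.sum()>6: print("%.3f %d"%(a,k.sum()),L.min().round(4),L.max().round(4),(pos[:2]+l*(L.min()+L.max())/2+h*(np.percentile(Hh,90)-.005)).round(4))
u,v=proj("wrist",[.5678,-.136,.108],c).astype(int);print(u,v);cv2.imwrite("pics/c5.png",cv2.resize(im[v-60:v+60,u-100:u+60],None,fx=5,fy=5))
E
python3 m.py
```

```text
time: 14.52
position: [0.5601, -0.0853, 0.2419]
tool_rot: [3.129, 0.274, 0.004]
ft_force: [0.4, -0.7, -1.8]
grip_width: 0.146
grip_force: 45.0
time: 15.15
position: [0.5684, -0.1351, 0.2404]
tool_rot: [-3.129, -0.277, 0.0]
ft_force: [0.7, -0.2, -1.8]
grip_width: 0.147
grip_force: 45.0
[ 0.56835742 -0.13509273  0.24042623] [ 0.72870361 -0.16441662 -1.75384045]
zmin 0.12615061366045952
0.124 56 -0.005 0.0048 [ 0.5678 -0.1353]
0.136 72 -0.0049 0.0047 [ 0.5677 -0.1353]
0.148 85 -0.0047 0.0045 [ 0.5678 -0.1353]
0.160 91 -0.0045 0.005 [ 0.5677 -0.135 ]
0.172 116 -0.0049 0.0048 [ 0.5678 -0.1352]
0.184 36 -0.0035 0.004 [ 0.5677 -0.1349]
318 230
```

View pics/c5.png

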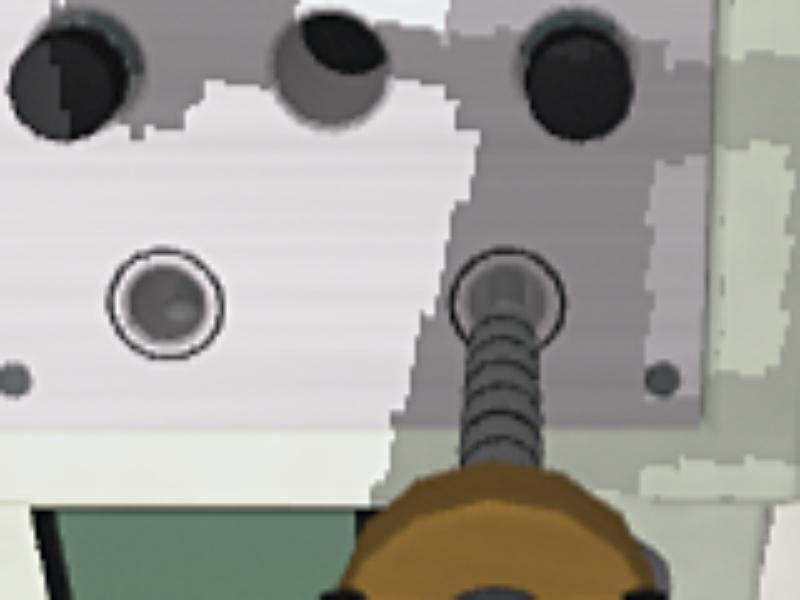

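```bash
python3 -m handwheel '[[0,0,0,0.008,0,0,0],[0,0,0,0.004,0,0,0],[0,0,0,0,0,0,0],[0,0,0,0,0,0,0]]'; python3 m.py
```

```text
time: 15.7
position: [0.5684, -0.1365, 0.2284]
tool_rot: [3.13, 0.274, -0.0]
ft_force: [0.3, -0.3, -0.4]
grip_width: 0.148
grip_force: 45.0
[ 0.56837943 -0.13653011  0.22841995] [ 0.33733629 -0.2941327  -0.43362626]
zmin 0.11437327088019768
0.112 56 -0.0051 0.0047 [ 0.5679 -0.1369]
0.124 71 -0.005 0.0046 [ 0.5679 -0.1368]
0.136 83 -0.0048 0.0044 [ 0.5678 -0.1368]
0.148 92 -0.0046 0.0049 [ 0.5678 -0.1365]
0.160 113 -0.005 0.0047 [ 0.5679 -0.1367]
0.172 37 -0.0035 0.0039 [ 0.5679 -0.1364]
316 234
```

```bash
python3 -m handwheel '[[0,0,-0.0007,0,0,0,0],[0,0,0,0.0015,0,0,0],[0,0,0,0.0015,0,0,0],[0,0,0,0.0015,0,0,0],[0,0,0,0.0015,0,0,0],[0,0,0,0,0,0,0]]'; python3 -m handwheel '[[0,0,0,0.0015,0,0,0],[0,0,0,0.0015,0,0,0],[0,0,0,0.0015,0,0,0],[0,0,0,0.0015,0,0,0],[0,0,0,0,0,0,0]]'
```

```text
time: 16.5
position: [0.5681, -0.1358, 0.2222]
tool_rot: [-3.13, -0.274, 0.001]
ft_force: [0.8, 0.7, -0.8]
grip_width: 0.148
grip_force: 45.0
time: 17.12
position: [0.5681, -0.1359, 0.2163]
tool_rot: [-3.13, -0.274, 0.0]
ft_force: [0.9, -0.4, -0.3]
grip_width: 0.149
grip_force: 45.0
```

```bash
python3 -m handwheel '[[0,0,0,0.002,0,0,0],[0,0,0,0.002,0,0,0],[0,0,0,0.002,0,0,0],[0,0,0,0.002,0,0,0],[0,0,0,0.002,0,0,0]]'; python3 -m handwheel '[[0,0,0,0.003,0,0,0],[0,0,0,0.003,0,0,0],[0,0,0,0.003,0,0,0],[0,0,0,0.003,0,0,0]]'
```

```text
time: 17.75
position: [0.569, -0.1359, 0.2077]
tool_rot: [3.129, 0.274, 0.003]
ft_force: [-0.6, 0.4, 7.9]
grip_width: 0.144
grip_force: 45.0
time: 18.25
position: [0.5684, -0.1362, 0.1944]
tool_rot: [3.129, 0.273, 0.001]
ft_force: [0.1, -0.4, 4.0]
grip_width: 0.147
grip_force: 45.0
```

```bash
python3 -m handwheel '[[0,0,0,0.003,0,0,0],[0,0,0,0.003,0,0,0],[0,0,0,0.003,0,0,0],[0,0,0,0.003,0,0,0],[0,0,0,0.003,0,0,0]]'
```

```text
time: 18.88
position: [0.5687, -0.1362, 0.1802]
tool_rot: [3.129, 0.274, 0.002]
ft_force: [0.7, -1.3, 5.6]
grip_width: 0.148
grip_force: 45.0
```

```bash
python3 -m handwheel '[[0,0,0,0.001,0,0,0],[0,0,0,0.001,0,0,0],[0,0,0,0.001,0,0,0]]'
```

```text
time: 19.25
position: [0.5686, -0.1362, 0.1772]
tool_rot: [3.129, 0.274, 0.002]
ft_force: [-0.9, -1.3, 5.8]
grip_width: 0.144
grip_force: 45.0
```

```bash
python3 -m handwheel '[[0,0,0,0.001,0,0,0],[0,0,0,0.001,0,0,0]]'
```

```text
time: 19.5
position: [0.5686, -0.1363, 0.1752]
tool_rot: [3.129, 0.273, 0.002]
ft_force: [-0.3, -1.5, 4.9]
grip_width: 0.147
grip_force: 45.0
```

```bash
python3 -m handwheel '[[0,0,0,0.001,0,0,0],[0,0,0,0.001,0,0,0]]'
```

```text
time: 19.75
position: [0.5686, -0.1363, 0.1732]
tool_rot: [3.129, 0.273, 0.002]
ft_force: [-0.5, -1.3, 6.0]
grip_width: 0.148
grip_force: 45.0
```

```bash
python3 -m handwheel '[[0,0,0,0.001,0,0,0],[0,0,0,0.001,0,0,0]]'
```

```text
time: 20.0
position: [0.5686, -0.1362, 0.1711]
tool_rot: [3.129, 0.273, 0.002]
ft_force: [-1.1, -0.2, 5.5]
grip_width: 0.148
grip_force: 45.0
```

```bash
python3 -m handwheel '[[0,0,0,0.001,0,0,0],[0,0,0,0.001,0,0,0]]'
```

```text
time: 20.25
position: [0.5686, -0.1363, 0.1692]
tool_rot: [3.129, 0.273, 0.002]
ft_force: [0.3, -0.9, 5.4]
grip_width: 0.147
grip_force: 45.0
```

```bash
python3 -m handwheel '[[0,0,0,0.001,0,0,0],[0,0,0,0.001,0,0,0]]'
```

```text
time: 20.5
position: [0.5686, -0.1363, 0.1671]
tool_rot: [3.129, 0.273, 0.002]
ft_force: [-1.1, -0.2, 5.0]
grip_width: 0.147
grip_force: 45.0
```

```bash
python3 -m handwheel '[[0,0,0,0.001,0,0,0],[0,0,0,0.001,0,0,0]]'
```

```text
time: 20.75
position: [0.5686, -0.1362, 0.1651]
tool_rot: [3.129, 0.273, 0.002]
ft_force: [-0.3, -0.4, 6.2]
grip_width: 0.147
grip_force: 45.0
```

```bash
python3 -m handwheel '[[0,0,0,0.002,0,0,0],[0,0,0,0.002,0,0,0],[0,0,0,0.002,0,0,0]]'
```

```text
time: 21.12
position: [0.5686, -0.1362, 0.159]
tool_rot: [3.129, 0.273, 0.001]
ft_force: [0.1, -0.9, 4.2]
grip_width: 0.148
grip_force: 45.0
```

```bash
python3 -m handwheel '[[0,0,0,0.001,0,0,0],[0,0,0,0.0008,0,0,0]]'
```

```text
time: 21.38
position: [0.5685, -0.1361, 0.1572]
tool_rot: [3.129, 0.274, 0.001]
ft_force: [-0.8, -0.4, 5.3]
grip_width: 0.147
grip_force: 45.0
```

```bash
python3 -m handwheel '[[0,0,0,0.0008,0,0,0],[0,0,0,0.0007,0,0,0]]'
```

```text
time: 21.62
position: [0.5685, -0.1361, 0.1557]
tool_rot: [3.129, 0.274, 0.001]
ft_force: [-0.2, -0.3, 4.4]
grip_width: 0.146
grip_force: 45.0
```

```bash
python3 -m handwheel '[[0,0,0,0.0008,0,0,0],[0,0,0,0.0007,0,0,0]]'
```

```text
time: 21.88
position: [0.5685, -0.136, 0.1542]
tool_rot: [3.129, 0.274, 0.001]
ft_force: [-0.8, -0.8, 5.7]
grip_width: 0.143
grip_force: 45.0
```

```bash
python3 -m handwheel '[[0,0,0,0.0008,0,0,0],[0,0,0,0.0007,0,0,0]]'
```

```text
time: 22.12
position: [0.5685, -0.1359, 0.1527]
tool_rot: [3.129, 0.274, 0.001]
ft_force: [-1.2, 0.5, 5.4]
grip_width: 0.147
grip_force: 45.0
```

```bash
python3 -m handwheel '[[0,0,0,0.0009,0,0,0],[0,0,0,0.0009,0,0,0]]'
```

```text
time: 22.38
position: [0.5685, -0.1358, 0.1509]
tool_rot: [3.129, 0.274, 0.001]
ft_force: [-0.2, 0.1, 5.8]
grip_width: 0.149
grip_force: 45.0
```

```bash
python3 -m handwheel '[[0,0,0,0.0009,0,0,0],[0,0,0,0.0009,0,0,0]]'
```

```text
time: 22.62
position: [0.5687, -0.1357, 0.1495]
tool_rot: [3.129, 0.274, 0.002]
ft_force: [-1.4, 0.9, 8.1]
grip_width: 0.147
grip_force: 45.0
```

```bash
python3 -m handwheel '[[0,0,0,0.0006,0,0,0]]'
```

```text
time: 22.75
position: [0.5689, -0.1357, 0.1493]
tool_rot: [3.129, 0.274, 0.003]
ft_force: [-1.0, 0.4, 8.9]
grip_width: 0.144
grip_force: 45.0
```

```bash
python3 -m handwheel '[[0,0,0,0.0006,0,0,0],[0,0,0,0,0,0,0]]'
```

```text
time: 23.0
position: [0.569, -0.1357, 0.149]
tool_rot: [3.129, 0.274, 0.003]
ft_force: [-0.7, 0.2, 9.3]
grip_width: 0.148
grip_force: 45.0
```

Bottomed at about 76 mm with roughly 4 N on the seat. I'll release to a 20 mm opening, so the fingers straddle the head and can push the ring down.

```bash
python3 -m handwheel '[[0.02,0,0,0,0,0,0],[0.02,0,0,0,0,0,0],[0.02,0,0,0,0,0,0],[0.02,0,0,0,0,0,0]]' 10; python3 - <<'E'
from h import *
for n in("side","wrist"):
    c=cam(n); im,d=ctrl.get_image(n)
    P=cloud(n,d,c);hsv=cv2.cvtColor(im,40)
    m=(np.hypot(P[...,0]-.5678,P[...,1]+.136)<.03)&(d>0)&(P[...,2]>.11)&(P[...,2]<.17)&(hsv[...,0]>8)&(hsv[...,0]<28)&(hsv[...,1]>110)
    print(n,m.sum(),np.percentile(P[m][:,2],[2,50,98]) if m.sum() else "")
    if n=="wrist": cv2.imwrite("pics/c6.png",cv2.resize(im[200:420,200:440],None,fx=2.5,fy=2.5))
print(ctrl.get_state()["position"],ctrl.get_state()["ft_force"])
E
```

```text
time: 23.5
position: [0.568, -0.1358, 0.1469]
tool_rot: [-3.129, -0.274, 0.001]
ft_force: [-0.2, -0.0, -0.0]
grip_width: 0.226
grip_force: 0.0
side 67 [0.13010399 0.13666643 0.14825452]
wrist 1872 [0.12953871 0.13743724 0.14711197]
[ 0.5681097  -0.13583866  0.14711002] [ 0.83798632 -0.54721132 -0.14010076]
```

View pics/c6.png

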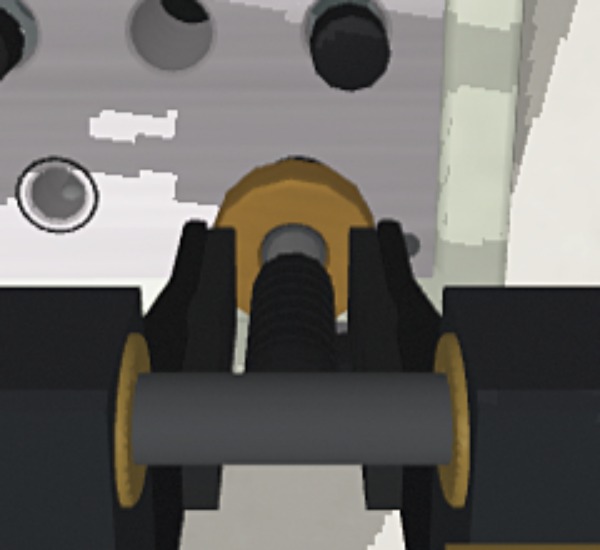

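The crop shows both fingers straddling the head with clearance and their tips over the ring. I'll push down.

```bash
python3 -m handwheel '[[0.02,0,0,0.002,0,0,0],[0.02,0,0,0.002,0,0,0],[0.02,0,0,0.002,0,0,0],[0.02,0,0,0.002,0,0,0]]'
```

```text
time: 24.1
position: [0.5682, -0.1358, 0.1391]
tool_rot: [3.13, 0.274, -0.0]
ft_force: [0.5, 1.0, -0.5]
grip_width: 0.231
grip_force: 0.0
```

```bash
python3 -m handwheel '[[0.02,0,0,0.002,0,0,0],[0.02,0,0,0.002,0,0,0],[0.02,0,0,0.002,0,0,0]]'
```

```text
time: 24.48
position: [0.5684, -0.1359, 0.1334]
tool_rot: [3.129, 0.274, 0.001]
ft_force: [-0.8, 0.4, 1.9]
grip_width: 0.233
grip_force: 0.8
```

```bash
python3 -m handwheel '[[0.02,0,0,0.002,0,0,0],[0.02,0,0,0.002,0,0,0],[0.02,0,0,0.002,0,0,0],[0.02,0,0,0.002,0,0,0]]'
```

```text
time: 24.98
position: [0.5683, -0.136, 0.1252]
tool_rot: [3.129, 0.274, 0.0]
ft_force: [0.0, -0.5, 1.7]
grip_width: 0.227
grip_force: 0.8
```

```bash
python3 -m handwheel '[[0.02,0,0,0.001,0,0,0],[0.02,0,0,0.001,0,0,0],[0.02,0,0,0.001,0,0,0]]'
```

```text
time: 25.35
position: [0.5682, -0.136, 0.1223]
tool_rot: [3.129, 0.274, 0.0]
ft_force: [0.7, -1.4, 2.0]
grip_width: 0.229
grip_force: 0.8
```

```bash
python3 -m handwheel '[[0.02,0,0,0.0007,0,0,0],[0.02,0,0,0.0007,0,0,0]]'
```

```text
time: 25.6
position: [0.5682, -0.136, 0.1209]
tool_rot: [3.129, 0.274, -0.0]
ft_force: [0.1, -0.7, 2.7]
grip_width: 0.23
grip_force: 0.8
```

```bash
python3 -m handwheel '[[0.02,0,0,0.0005,0,0,0],[0.02,0,0,0.0005,0,0,0]]'
```

```text
time: 25.85
position: [0.5685, -0.1361, 0.1205]
tool_rot: [3.129, 0.274, 0.001]
ft_force: [-1.3, -0.6, 7.7]
grip_width: 0.233
grip_force: 3.2
```

The ring is seated: force jumped to 7.7 N at tip height 0.1205 m. I'll lift off and check.

```bash
python3 -m handwheel '[[0.02,0,0,-0.002,0,0,0],[0.03,0,0,-0.003,0,0,0],[0.03,0,0,0,0,0,0],[0.03,0,0,-0.02,0,0,0],[0.03,0,0,-0.04,0,0,0],[0.03,0,0,-0.06,0,0,0],[0.03,0,0,0,0,0,0],[0.03,0,0,0,0,0,0]]'; python3 - <<'E'
from h import *
s=ctrl.get_state();print(s["position"],s["ft_force"])
for n in("side","wrist"):
    c=cam(n); im,d=ctrl.get_image(n)
    P=cloud(n,d,c);hsv=cv2.cvtColor(im,40)
    near=(np.hypot(P[...,0]-.5678,P[...,1]+.136)<.03)&(d>0)
    m=near&(P[...,2]>.1)&(P[...,2]<.17)&(hsv[...,0]>8)&(hsv[...,0]<28)&(hsv[...,1]>110)
    k=near&(P[...,2]<.2)
    print(n,m.sum(),np.percentile(P[m][:,2],[2,50,98]),"rod top",np.percentile(P[k][:,2],99.5))
    if n=="wrist": cv2.imwrite("pics/c7.png",im)
    else:
        u,v=proj(n,[.5678,-.136,.13]).astype(int);cv2.imwrite("pics/c8.png",cv2.resize(im[v-50:v+50,u-70:u+70],None,fx=5,fy=5))
E
```

```text
time: 26.85
position: [0.5683, -0.1358, 0.2458]
tool_rot: [3.129, 0.274, 0.001]
ft_force: [-0.6, -0.3, -0.6]
grip_width: 0.346
grip_force: 0.0
[ 0.56828498 -0.1358056   0.24575112] [-0.55087733 -0.33151418 -0.60809311]
side 70 [0.11092507 0.11868869 0.12292463] rod top 0.18209377494285492
wrist 930 [0.11400343 0.1191884  0.12078649] rod top 0.18101390725374747
```

View pics/c8.png

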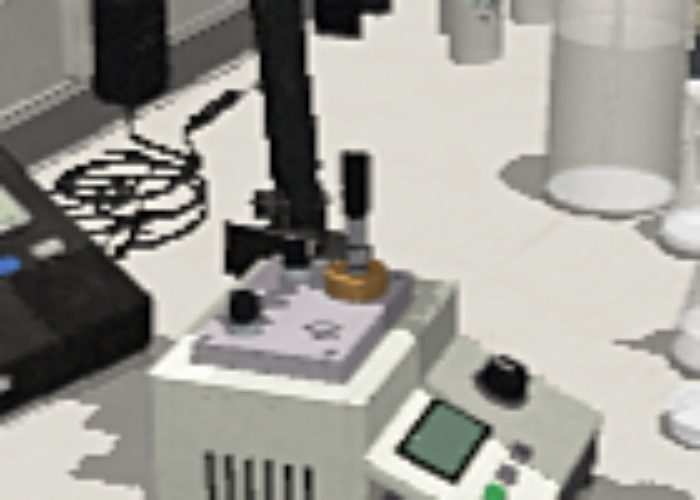

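The rod stands upright in the right well with the ring flat on the block. The ring top is at about 0.1205 m and the rod top at about 0.1815 m, so the depth is about 76.5 mm. Handing in.

```bash
python3 -c "
from bench import ctrl
print(ctrl.close_job())"
```

```text
the job is handed in; nothing more can be done
None
```

The depth rod stands on the bottom of the right-hand (-y) well, about 76 mm deep, with its stop ring flush on the block; the left well has the slug, bottoming at about 51 mm. I handed the job in at about 27 s, with the wrist reading never above about 11 N; no verdict came back, and I did not re-measure the dish and bottle.

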